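# Stack heel pieces on the press and hold the splined key down

## Task

Stack the thick heel lift and then the thinner heel cap squarely on the block of the heel press, each let go before the next, straight edges towards the same side as the block's. Then take the splined key from its stand, turn it until its cross-shaped stem meshes with the socket in the block, slide it fully home through both pieces and press the pile well down against the springs; finish while still gripping the key and pressing, and leave the shoe trees, boot jack and shoehorn where they lie.

Things in the scene. Friction and masses are not known exactly. Their poses are not given: they have to be found in the camera images.
- socket (a point): centre of the level top face of the press's beech heel block, 64 mm above the work surface unpressed; z up. Block: 46 mm wide (y), straight edge at x = -28 mm, rounded end at x = +34, on a fixed iron base 125 x 95 x 12 mm. Here opens the cross-shaped socket: two crossing slots along x and y, each 25 mm long, 10 mm wide, 24 mm deep; the key fits at any of four quarter turns.
- heel_block (a joint): how far the heel block is pushed down, m: 0 at rest, 0.010 at the bottom. Springs hold it up: about 9 N of preload plus 1.2 N per mm; the weight of block, pieces and key (about 6 N) does not move it; 8 to 10 N of push on the key gives 5 mm.
- lift_mid (a point): centre of the square hole, half-way up, of the thick heel lift (loose, rigid, plain grey, 14 mm thick, flat on the work surface, 50 g). Heel-shaped: 52 mm wide (y), straight edge at x = -31 mm, rounded end at x = +37 mm; a 34 x 34 mm hole goes through. Squarely on the block it overhangs by 3 mm all round, its x axis along the socket's.
- cap_mid (a point): centre of the square hole, half-way up, of the heel cap (loose, rigid black rubber, 10 mm thick, lying flat on the work surface, 40 g). Outline, hole and axes the same as the lift's, so that stacked they are flush.
- lift_end (a point): middle of the rounded end of the lift, half-way up, 37 mm from its hole centre along its x
- cap_end (a point): middle of the rounded end of the cap, half-way up, 37 mm from its hole centre along its x
- key_grip (a point): centre of the walnut grip of the splined key (about 200 g): an upright block 44 mm (x) x 24 mm (y) x 46 mm (z); under it a steel flange disc 50 mm across and 6 mm thick, then the stem. It starts upright, z up, its flange resting on a fixed beech stand (64 x 64 x 50 mm high) with the stem hanging loosely in a 30 mm round hole.
- key_flange (a point): centre of the underside of the key's flange, 29 mm below the centre of the grip. From here the stem goes 42 mm down: a cross of two bars along the key's x and y, 22 mm over the ends and 7 mm thick, its last 5 mm slimmer (17 x 4 mm). Home: this underside rests on the cap, 24 mm above the top of the block.
- tree_a: bystander: cedar split-toe shoe tree, about 235 x 75 x 50 mm, lying flat; origin under its middle, toe to +x
- tree_b: bystander: a second such shoe tree, like the first
- boot_jack: bystander: walnut boot jack, 270 x 100 x 29 mm, with a notch at its +x end; origin under its middle
- shoehorn: bystander: flat brass shoehorn, about 380 mm long along x, 36 mm wide at its broad end, 6 mm thick; origin on its underside near the middle
Not all that is in view belongs to the job. There is more than one size of the part that bears lift_mid; the job needs the smaller. Leave any white look-alike of the part that bears socket alone.

How it is judged:
On the way, in this order (a step that is already met when the one before it is completed fails the run):
1. the lift lies squarely on the block, let go (horizontal distance between lift_mid and socket below 0.005 m and angle between the x axis of lift_mid and the x axis of socket, either way round below 0.14 rad and z of lift_mid in the frame of socket between 0.0045 and 0.0095 m and angle between lift_mid's own z axis and vertical below 0.06 rad and x of lift_end in the frame of socket above 0.02 m and contact force between the fingers and lift below 0.1 N and linear speed of lift below 0.03 m/s), for 0.2 s.
2. the cap lies squarely on the lift, let go (horizontal distance between each of lift_mid, cap_mid and socket below 0.005 m and angle between the x axis of lift_mid and the x axis of socket, either way round below 0.14 rad and z of lift_mid in the frame of socket between 0.0045 and 0.0095 m and angle between each of lift_mid, cap_mid's own z axis and vertical below 0.06 rad and x of each of lift_end, cap_end in the frame of socket above 0.02 m and angle between the x axis of cap_mid and the x axis of lift_mid, either way round below 0.14 rad and z of cap_mid in the frame of socket between 0.0165 and 0.0215 m and contact force between the fingers and cap below 0.1 N and linear speed of cap below 0.03 m/s), for 0.2 s.
3. the key is meshed and home, its flange on the cap (horizontal distance between key_flange and socket below 0.005 m and z of key_flange in the frame of socket between 0.0205 and 0.0275 m and angle between key_flange's own z axis and vertical below 0.08 rad), for 0.1 s.
At the end, for the whole second after the job is handed in: Lift and cap flat on the block, centres within 5 mm of the socket axis, rounded ends alike, turned under 8 degrees; key upright in the socket, flange within 3.5 mm of the cap; fingers still hold its grip, touch neither piece, and keep the block pressed down over 3 mm (all of step 3 and horizontal distance between each of lift_mid, cap_mid and socket below 0.005 m and angle between the x axis of lift_mid and the x axis of socket, either way round below 0.14 rad and z of lift_mid in the frame of socket between 0.0045 and 0.0095 m and angle between each of lift_mid, cap_mid's own z axis and vertical below 0.06 rad and x of each of lift_end, cap_end in the frame of socket above 0.02 m and angle between the x axis of cap_mid and the x axis of lift_mid, either way round below 0.14 rad and z of cap_mid in the frame of socket between 0.0165 and 0.0215 m and value of joint heel_block above 0.003 m and contact force between key and cap above 3 N and contact force between the fingers and key above 2 N and distance between the grasp point and key_grip below 0.036 m and contact force between the fingers and cap below 0.5 N and contact force between the fingers and lift below 0.5 N); the arm keeps its last pose, push and grip.
It fails at once if a shoe tree is moved by more than 30 mm (distance of tree_a from where it was at the start of the episode above 0.03 m).
It fails at once if a shoe tree is moved by more than 30 mm (distance of tree_b from where it was at the start of the episode above 0.03 m).
It fails at once if the boot jack is moved by more than 30 mm (distance of boot_jack from where it was at the start of the episode above 0.03 m).
It fails at once if the shoehorn is moved by more than 30 mm (distance of shoehorn from where it was at the start of the episode above 0.03 m).
It also fails if it takes over 67 s, if anything falls off the work surface, if the arm or the gripper's body presses on something with over 40 N, if the wrist force passes 120 N, or if a joint passes its speed limit or range.

## Robot

A 6-joint arm with a two-finger parallel gripper is mounted at the origin on the work surface. World frame = base frame: x ahead of the robot, y to its left, z up, the work surface at z = 0. Lengths are in m, angles in rad, forces in N, time in s.
With the tool pointing down it reaches from about 0.425 to 0.925 m from the base axis. Payload 12.5 kg.
Tool frame: the origin (TCP) lies midway between the tips of the shut fingers; the grasp point (between the pads) lies 19 mm behind it; z points along the fingers, y is the direction in which the jaws open and shut (so a half turn about z gives the same grasp; the last joint's range is limited). The gripper opens to 85 mm and grips with 20 to 120 N. Pads are 22 mm wide; open, the fingers measure 114 mm over their backs; the gripper's body (76 mm by 85 mm) begins 54 mm behind the grasp point. The pads swing forward as they close: fully open they stand 13 mm farther back than shut.
Start: joints at [1.146, 0.491, 1.559, -0, 1.092, -0.106], TCP at [0.196, 0.594, 0.231] pointing down, gripper open.
Joint ranges: [-3.1, 3.1], [-0.84, 2.19], [0.05, 2.79], [-1.13, 4.28], [0.06, 2.93], [-2.69, 2.69]. Speed limits (rad/s): [2.22, 2.22, 2.79, 3.14, 3.14, 3.14].

## Interface

Orientations are given as [roll, pitch, yaw] about the fixed x, y, z axes, in that order (R = Rz(yaw) Ry(pitch) Rx(roll)).
In Python, from station import robot, imaging, order gives the robot as it stands.
- The arm moves only by the tool play_rows, never from a script. Its argument "series" is a list of rows, each a list of 3 entries, a list of its own where there are three numbers: the shift along the world's x, y, z each as a share of 0.5 m, from -1 to 1, then the turn, a rotation vector about the world's x, y, z each as a share of 180 degrees, from -1 to 1, then the opening, from 0 (shut) to 1 (fully open). In form: [[[tx, ty, tz], [rx, ry, rz], grip], ...]. A call has 1 to 20 rows; each row is the pose to reach, as a shift and turn from the pose commanded when the call began, turning the shorter way round; what a row does not reach only later rows make up. A row lasts 1/8 s, in which the tool goes at most 62.5 mm and 10.7 degrees, less where a joint would pass 70% of its speed; a pose out of reach is approached as far as the arm can. A call with a number of a shift or a turn outside -1 to 1 is refused whole. A call with a gripper value outside its range is refused whole. The fingers move at their own pace and stop on an object; "force" is the grip in N (left out, the last holds). Time passes only in rows, so rows that repeat a pose let the fingers close. It gives the time, the measured TCP pose, the force and the opening at its end, in the units of the state.
- robot.sense(): the state, without advancing time (a new reading comes with each control period).
- imaging.grab_frame(name): name is "scene" or "top" or "wrist"; returns a dict with "frame" (400x640x3 uint8, red, green, blue), "fx", "fy", "cx", "cy" (pixels), "extrinsics" (4x4, takes a point from camera to world coordinates). Camera axes: x right, y up, looking along -z (the intrinsics and any distortion apply to the point x, -y, -z); pixel columns grow to the right and rows downward; lengths in m; the calibration is good to about 2 mm. A picture is of the moment at which its call begins. There is no depth.
- order.finish_job(): hands the job in, once; it reports no verdict.
The state is a dict: "time": time; "joint_pos": joint angles; "joint_velocities": joint speeds; "joint_efforts": joint torques, N m; "tcp_pos": TCP position; "ee_rot": TCP orientation; "wrist_force": force on the tool from outside, world axes, zero at the start; "moment": the same for the moment, N m; "finger_gap": finger opening in m.
Only numpy, scipy, OpenCV 4.12 (cv2) and the standard library are available. Lean on these libraries where they do the work, as an engineer would, in place of code of your own. Each camera call takes 0.05 s, during which the arm holds its last target. There are 200 camera calls.

## Working session

There is one attempt and no reset: what is moved stays moved. The work goes in short steps, Python scripts to look and compute and a tool call to move; the robot and the scene stay as the last step left them, time stands still between calls to the robot, and variables do not carry over. Pictures are saved under pics/ and viewed, about 8 in all and at most 12, crops included, and the job is handed in when it is done.

Besides the shell and the picture viewer there is one more tool, called after "Emit:" as a command line: name --argument value ..., lists and objects as JSON in quotes. play_rows: Moves the arm, as the interface text tells. Shift numbers are shares of 0.5 m and turn numbers shares of 180 degrees, none past 1 either way. Its arguments: {"type":"object","properties":{"series":{"type":"array"},"force":{"type":"number"}},"required":["series"]}

```bash
ls; mkdir -p pics; cat > h.py <<'E'
import numpy as np, cv2
from station import robot, imaging, order
def grab(n):
    d=imaging.grab_frame(n); return d
def save(f,im): cv2.imwrite('pics/'+f, cv2.cvtColor(im,cv2.COLOR_RGB2BGR))
def ray(d,u,v,z):
    """pixel -> world point on plane z"""
    T=np.array(d['extrinsics']); u=np.asarray(u,float); v=np.asarray(v,float)
    r=np.stack([(u-d['cx'])/d['fx'],-(v-d['cy'])/d['fy'],-np.ones_like(u)],-1)@T[:3,:3].T
    return T[:3,3]+r*((z-T[2,3])/r[...,2])[...,None]
def proj(d,p):
    T=np.array(d['extrinsics']); c=(np.atleast_2d(p)-T[:3,3])@T[:3,:3]
    return np.stack([d['cx']-d['fx']*c[:,0]/c[:,2], d['cy']+d['fy']*c[:,1]/c[:,2]],-1)
E
python3 - <<'E'
from h import *
import pickle
fs={}
for n in ['scene','top']:
    d=grab(n); fs[n]=d; save(n+'0.png',d['frame']); print(n,{k:v for k,v in d.items() if k not in('frame',)})
pickle.dump(fs,open('f0.pkl','wb'))
print(robot.sense())
E
```

```text
pics
scene {'fx': 367.60185882525064, 'fy': 367.60185882525064, 'cx': 320.8223565542986, 'cy': 202.1817844119811, 'extrinsics': array([[-0.20939133, -0.79395516,  0.57078058,  1.31559898],
       [ 0.97776597, -0.16322542,  0.13164788,  0.20736273],
       [-0.01135662,  0.58565575,  0.81048033,  1.08185338],
       [ 0.        ,  0.        ,  0.        ,  1.        ]])}
top {'fx': 372.1201036836319, 'fy': 372.1201036836319, 'cx': 317.08512014854824, 'cy': 198.40800136101663, 'extrinsics': array([[ 2.73327535e-02,  9.98505769e-01, -4.73196505e-02,
         5.25141539e-01],
       [-9.99626287e-01,  2.73236833e-02, -8.38625302e-04,
         4.65625931e-02],
       [ 4.55574942e-04,  4.73248885e-02,  9.98879446e-01,
         1.10398478e+00],
       [ 0.00000000e+00,  0.00000000e+00,  0.00000000e+00,
         1.00000000e+00]])}
{'time': 0.1, 'joint_pos': array([ 1.14639561e+00,  4.91490264e-01,  1.55936500e+00,  1.84344884e-07,
        1.09169604e+00, -1.05592538e-01]), 'joint_velocities': array([-0.00077045, -0.00167367,  0.00060957,  0.00161296,  0.00215576,
       -0.00131892]), 'joint_efforts': array([ 2.39539972e-03, -6.19450021e+01, -2.62025982e+01, -4.63357753e-05,
        2.86491006e-03,  1.96236806e-05]), 'tcp_pos': array([0.1957937 , 0.59334391, 0.23079987]), 'ee_rot': array([-3.14063936e+00, -1.01200638e-04,  2.82278435e+00]), 'wrist_force': array([ 0.3432172 , -1.25732337, -0.67274124]), 'moment': array([-0.03761209, -0.01960628, -0.04410649]), 'finger_gap': 0.08549941368250921}
```

View pics/top0.png

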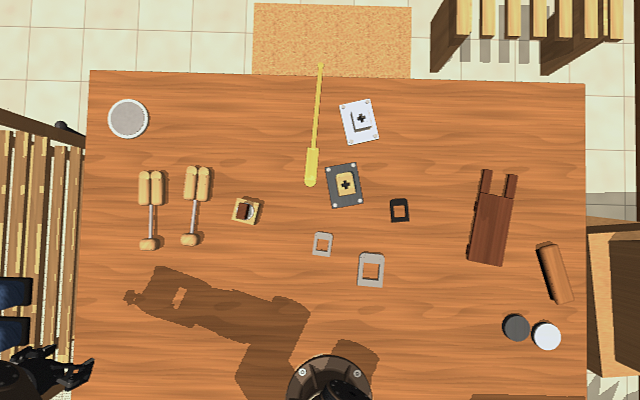

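View pics/scene0.png

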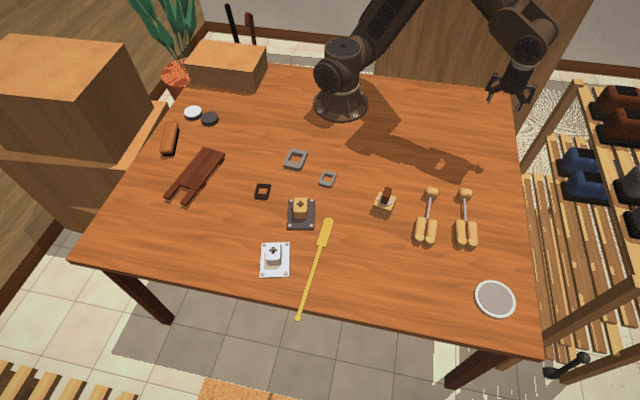

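The top view shows:
- **Press:** dark iron base and beech block at (344,185). The white look-alike at (359,121) is to be left alone.
- **Lifts:** two grey ones, small at (323,244) and large at (371,270). The small one is about 68 mm long, so it is the one needed.
- **Cap:** black, at (399,210).
- **Key:** on its stand at (247,210).

I'll make one enlarged crop to confirm these, along with contour measurements.

```bash
python3 - <<'E'
from h import *
import pickle
d=pickle.load(open('f0.pkl','rb'))['top']; im=d['frame']
save('c1.png',cv2.resize(im[140:300,225:425],None,fx=4,fy=3.75*1.0,interpolation=cv2.INTER_CUBIC)[:600])
hsv=cv2.cvtColor(im,cv2.COLOR_RGB2HSV)
def meas(name,box,mask,z):
    x0,y0,x1,y1=box; m=np.zeros(mask.shape,np.uint8); m[y0:y1,x0:x1]=mask[y0:y1,x0:x1]*255
    c=max(cv2.findContours(m,cv2.RETR_EXTERNAL,cv2.CHAIN_APPROX_NONE)[0],key=cv2.contourArea)
    P=ray(d,c[:,0,0],c[:,0,1],z)[:,:2]
    r=cv2.minAreaRect((P*1000).astype(np.float32)); print(name,c[:,0].min(0),c[:,0].max(0),np.round(r[0],1),np.round(r[1],1),round(r[2],1))
S=hsv[...,1];V=hsv[...,2]
grey=(S<60)&(V>90)
meas('small',(300,225,345,265),grey,.014)
meas('big',(350,245,395,295),grey,.014)
meas('cap',(380,190,420,230),V<70,.010)
meas('base',(318,155,370,215),(S<70),.012)
meas('block',(328,165,360,200),(S>70)&(V>120),.064)
meas('stand',(225,190,270,230),(S<140)&(V>150),.05)
for p,z in [((344,185),.064),((247,210),.05),((311,185),.006)]: print(p,ray(d,*p,z))
E
```

```text
small [313 232] [332 256] [445.3  28.8] [50.7 67.4] 83.3
big [357 253] [383 286] [ 374.4 -112.8] [73.2 95.1] 86.3
cap [390 198] [408 221] [ 550.2 -193.2] [66.9 50.6] 5.8
base [325 162] [362 208] [618.8 -29.3] [123.   93.1] 11.6
block [335 172] [355 195] [618.9 -28.9] [63.3 48.4] 11.7
stand [231 198] [258 224] [534.  251.2] [66.1 64.4] 77.6
(344, 185) [ 0.61407958 -0.02694391  0.064     ]
(247, 210) [0.53680099 0.24489558 0.05      ]
(311, 185) [0.61636693 0.06656891 0.006     ]
```

View pics/c1.png

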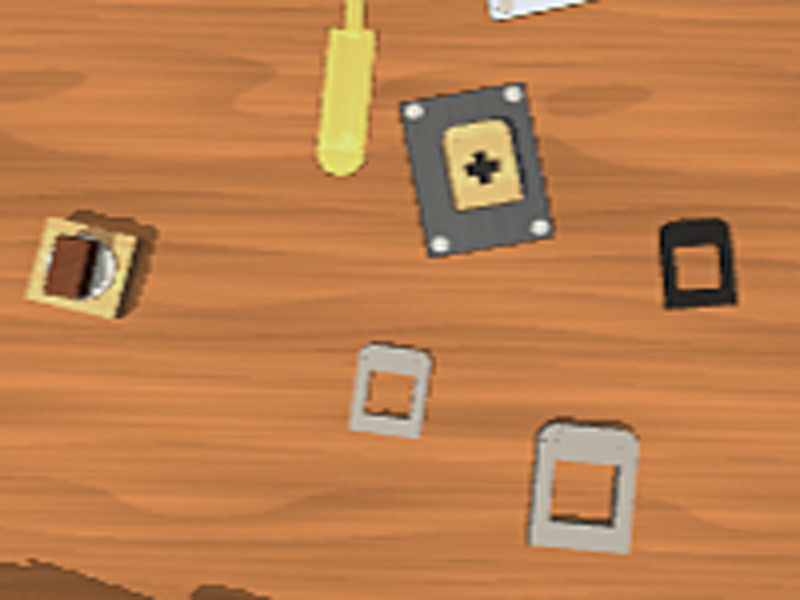

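The crop confirms it: the small grey lift at (323,244) measures 67×51 mm. The grey one at (371,270) is 95×73 mm, so it is the larger size. All rounded ends point up in the image (+x). The press has the dark base and the white one is the look-alike. Next I move over the lift.

Emit:
play_rows --series '[[[0.508, -0.588, 0], [0, 0, 0.0645], 1], [[0.508, -0.588, 0], [0, 0, 0.0645], 1], [[0.508, -0.588, 0], [0, 0, 0.0645], 1], [[0.508, -0.588, 0], [0, 0, 0.0645], 1], [[0.508, -0.588, 0], [0, 0, 0.0645], 1], [[0.508, -0.588, 0], [0, 0, 0.0645], 1], [[0.508, -0.588, 0], [0, 0, 0.0645], 1], [[0.492, -0.9, -0.06], [0, 0, 0.0645], 1], [[0.492, -0.9, -0.06], [0, 0, 0.0645], 1], [[0.492, -0.9, -0.06], [0, 0, 0.0645], 1]]'

```text
time: 1.35
tcp_pos: [0.4409, 0.1419, 0.2008]
ee_rot: [-3.141, -0.001, 3.025]
wrist_force: [0.3, -0.1, -0.2]
finger_gap: 0.0856
```

Emit:
play_rows --series '[[[0, -0.23, 0], [0, 0, 0], 1], [[0, -0.23, 0], [0, 0, 0], 1], [[0, -0.23, 0], [0, 0, 0], 1], [[0, -0.23, 0], [0, 0, 0], 1]]'

```text
time: 1.85
tcp_pos: [0.4418, 0.0291, 0.2013]
ee_rot: [3.141, -0.0, 3.025]
wrist_force: [-0.7, -0.4, -0.0]
finger_gap: 0.0854
```

```bash
python3 - <<'E'
from h import *
import pickle
s=robot.sense(); print(s['time'],s['tcp_pos'],s['ee_rot'],s['joint_pos'],s['wrist_force'])
d=grab('wrist'); pickle.dump(d,open('w1.pkl','wb')); save('w1.png',d['frame']); print(d['extrinsics'],d['fx'])
E
```

```text
1.85 [0.44179067 0.02913576 0.2012752 ] [ 3.14129232e+00 -2.22821353e-04  3.02516991e+00] [-8.37227994e-02  2.74523159e-01  2.02214384e+00  4.11010519e-04
  8.45138575e-01 -1.53836914e+00] [-0.6876197  -0.41739821 -0.03842678]
[[ 1.16017137e-01 -9.40602536e-01 -3.19071924e-01  3.59051391e-01]
 [ 9.93246939e-01  1.09629630e-01  3.79718719e-02  3.84404095e-02]
 [-7.36701988e-04 -3.21322599e-01  9.46969506e-01  3.44833438e-01]
 [ 0.00000000e+00  0.00000000e+00  0.00000000e+00  1.00000000e+00]] 312.10054262699873
```

View pics/w1.png

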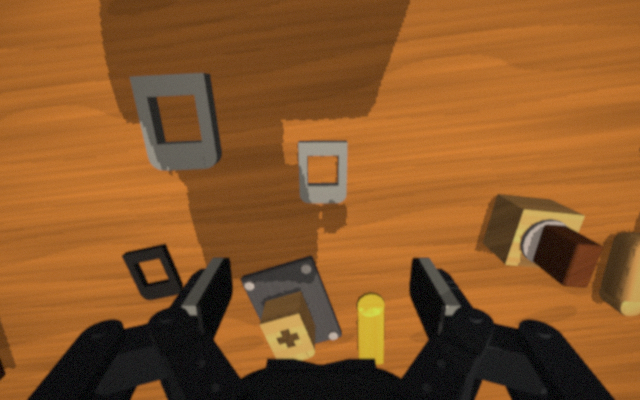

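The wrist view shows the small lift at (323,172) and the large one at (180,120). The cap is at (155,270), the block's top face at (288,338) and the key on its stand at (545,245). I'll measure these by contour.

```bash
cat >> h.py <<'E'
def meas(d,name,box,mask,z,hole=False):
    x0,y0,x1,y1=box; m=np.zeros(mask.shape,np.uint8); m[y0:y1,x0:x1]=mask[y0:y1,x0:x1]*255
    cs=cv2.findContours(m,cv2.RETR_CCOMP if hole else cv2.RETR_EXTERNAL,cv2.CHAIN_APPROX_NONE)
    if hole: cs=[c for c,h in zip(cs[0],cs[1][0]) if h[3]>=0]
    else: cs=cs[0]
    c=max(cs,key=cv2.contourArea)
    P=ray(d,c[:,0,0],c[:,0,1],z)[:,:2]
    r=cv2.minAreaRect((P*1000).astype(np.float32)); print(name,c[:,0].min(0),c[:,0].max(0),np.round(r[0],1),np.round(r[1],1),round(r[2],1)); return r
def sv(d):
    h=cv2.cvtColor(d['frame'],cv2.COLOR_RGB2HSV); return h[...,0].astype(int),h[...,1].astype(int),h[...,2].astype(int)
E
python3 - <<'E'
from h import *
import pickle
d=pickle.load(open('w1.pkl','rb')); H,S,V=sv(d)
for p in [(180,300),(172,315),(150,215),(270,120),(338,305),(338,288),(300,300),(245,515),(265,580)]: print(p,H[p],S[p],V[p])
grey=(S<70)&(V>60)
meas(d,'lift top',(285,125,360,215),grey,.014)
meas(d,'lift hole',(285,125,360,215),grey,.014,True)
meas(d,'cap',(110,235,195,305),V<60,.010)
meas(d,'base',(235,245,350,365),(S<80)&(V>50),.012)
meas(d,'block',(255,305,320,363),(S>80)&(V>150),.064)
E
```

```text
(180, 300) 16 53 102
(172, 315) 14 193 192
(150, 215) 19 34 83
(270, 120) 14 184 182
(338, 305) 21 139 211
(338, 288) 16 150 100
(300, 300) 16 148 98
(245, 515) 19 147 211
(265, 580) 9 183 113
lift top [299 142] [346 202] [444.1  30.3] [51.2 67.4] 83.3
lift hole [306 154] [339 184] [440.   30.7] [36.  33.5] 83.3
cap [124 245] [194 304] [ 554.9 -180.3] [85.1 75.2] 6.0
base [242 260] [340 341] [618.9 -27.4] [124.8  93.4] 12.3
block [255 313] [319 362] [616.7 -31. ] [74.2 68.7] 83.2
```

Emit:
play_rows --series '[[[0, 0.002, -0.3], [0, 0, 0], 1], [[0, 0.002, -0.3], [0, 0, 0], 1], [[0, 0.002, -0.3], [0, 0, 0], 1], [[0, 0.002, -0.38], [0, 0, 0], 1], [[0, 0.002, -0.4], [0, 0, 0], 1], [[0, 0.002, -0.4], [0, 0, 0], 1], [[0, 0.002, -0.4], [0, 0, 0], 0.4], [[0, 0.002, -0.4], [0, 0, 0], 0.4], [[0, 0.002, -0.4], [0, 0, 0], 0.4], [[0, 0.002, -0.4], [0, 0, 0], 0.4], [[0, 0.002, -0.4], [0, 0, 0], 0.4], [[0, 0.002, -0.4], [0, 0, 0], 0.4]]' --force 40

```text
time: 3.4
tcp_pos: [0.4424, 0.0296, 0.0026]
ee_rot: [3.141, 0.002, 3.025]
wrist_force: [-1.8, 1.9, 10.4]
finger_gap: 0.0508
```

Emit:
play_rows --series '[[[0, 0, 0.1], [0, 0, 0], 0.4], [[0, 0, 0.2], [0, 0, 0], 0.4], [[0, 0, 0.4], [0, 0, 0], 0.4], [[0, 0, 0.4], [0, 0, 0], 0.4], [[0.35, -0.118, 0.4], [0, 0, 0.103], 0.4], [[0.35, -0.118, 0.4], [0, 0, 0.103], 0.4], [[0.35, -0.118, 0.4], [0, 0, 0.103], 0.4], [[0.35, -0.118, 0.4], [0, 0, 0.103], 0.4], [[0.35, -0.118, 0.4], [0, 0, 0.103], 0.4], [[0.35, -0.118, 0.4], [0, 0, 0.103], 0.4], [[0.35, -0.118, 0.4], [0, 0, 0.103], 0.4]]'

```text
time: 4.78
tcp_pos: [0.6163, -0.0291, 0.2019]
ee_rot: [-3.142, 0.0, -2.934]
wrist_force: [1.5, 0.4, -1.1]
finger_gap: 0.0508
```

```bash
python3 - <<'E'
from h import *
import pickle
s=robot.sense(); print(s['time'],s['tcp_pos'],s['ee_rot'],s['joint_pos'],s['wrist_force'],s['finger_gap'])
d=grab('wrist'); pickle.dump(d,open('w2.pkl','wb')); save('w2.png',d['frame']); print(d['extrinsics'][:3,3], proj(d,[[.616,-.029,.064],s['tcp_pos']]))
E
```

```text
4.775 [ 0.61631891 -0.0291413   0.20191806] [-3.14151698e+00  4.57838135e-04 -2.93386129e+00] [-1.54295602e-01  5.08832376e-01  1.61341146e+00  1.07320705e-04
  1.01889386e+00 -1.93287953e+00] [ 1.47192532  0.42581517 -1.07924575] 0.05075046151466186
[ 0.53472421 -0.04653698  0.34542558] [[321.24811842 183.62296629]
 [321.16210328 259.15645066]]
```

View pics/w2.png

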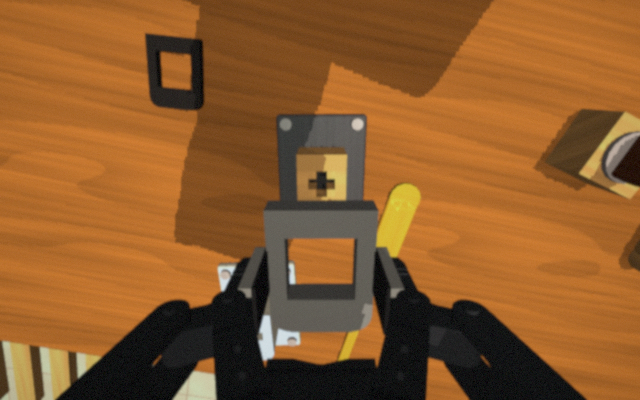

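The cross socket sits at (321,183), where (0.616,-0.029) should project. The held lift's hole is at about (321,262). I'll measure both.

```bash
python3 - <<'E'
from h import *
import pickle
d=pickle.load(open('w2.pkl','rb')); H,S,V=sv(d)
m=((V<75)&(S>60)).astype(np.uint8); m2=np.zeros_like(m); m2[168:200,305:340]=m[168:200,305:340]
n,l,st,c=cv2.connectedComponentsWithStats(m2); i=1+np.argmax(st[1:,4]); print(st[i],c[i]); 
x,y,w,h,_=st[i]; 
print('cross c',ray(d,x+w/2-.5,y+h/2-.5,.064),ray(d,*c[i],.064))
zt=.2019+.0114
grey=(S<70)
meas(d,'hole',(262,200,380,332),grey,zt,True)
meas(d,'base',(265,105,375,200),(S<90),.012)
E
```

```text
[310 172  24  18  88] [321.06818182 181.11363636]
cross c [ 0.61297066 -0.02940018  0.064     ] [ 0.61363833 -0.02967225  0.064     ]
hole [286 236] [356 286] [611.3 -30.4] [27.4 33.4] 11.9
base [277 115] [365 199] [603.7 -31.8] [92.3 92.9] 11.9
```

```bash
python3 - <<'E'
from h import *
import pickle
d=pickle.load(open('w2.pkl','rb')); H,S,V=sv(d)
tcp=np.array([.6163,-.0291,.2019]); a=np.radians(11.9); R=np.array([[np.cos(a),np.sin(a)],[-np.sin(a),np.cos(a)]])
zt=.2133
for v,z in [(235.5,zt),(286.5,zt-.014),(299,zt)]: print(v, R@(ray(d,321.,v,z)[:2]-tcp[:2])*1000)
for u in(285.5,356.5): print(u, R@(ray(d,u,245.,zt)[:2]-tcp[:2])*1000)
print(V[200:240:2,275]); print(V[280:306,320])
f=cv2.resize(d['frame'][140:204,290:354],(560,560),interpolation=cv2.INTER_CUBIC); save('c2.png',f)
E
```

```text
235.5 [-19.13592583  -0.14587067]
286.5 [18.53462516 -0.11571756]
299 [16.13796191 -0.12292257]
285.5 [-14.17504369 -16.9076154 ]
356.5 [-14.19769579  16.61857109]
[100  56  56  54  53  80 102  99 102 103 104 102 104 100 105 102 100 101
 101 102]
[198 193 176 140  90  63  56  48  52  50  60  53  50  56  54  54  57  54
  60  70  85  91 100  98  99  99]
```

View pics/c2.png

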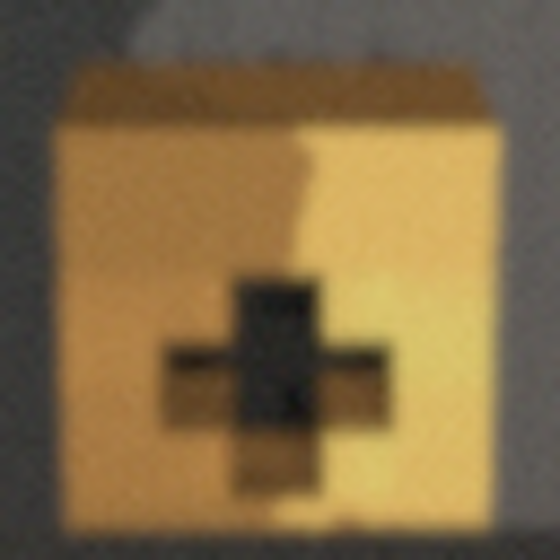

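The socket centre is at (321.2,183.6), i.e. (0.616,-0.029). The lift's hole centre is 1.4 mm behind the TCP along its x, so I correct for that and lower.

Emit:
play_rows --series '[[[0.002, 0.001, -0.1], [0, 0, 0], 0.4], [[0.002, 0.001, -0.22], [0, 0, 0], 0.4], [[0.002, 0.001, -0.255], [0, 0, 0], 0.4], [[0.002, 0.001, -0.264], [0, 0, 0], 0.4], [[0.002, 0.001, -0.268], [0, 0, 0], 0.4], [[0.002, 0.001, -0.27], [0, 0, 0], 0.4], [[0.002, 0.001, -0.27], [0, 0, 0], 0.4], [[0.002, 0.001, -0.27], [0, 0, 0], 0.4]]'

```text
time: 5.82
tcp_pos: [0.6181, -0.029, 0.0669]
ee_rot: [-3.141, 0.001, -2.934]
wrist_force: [0.3, 0.0, -0.8]
finger_gap: 0.0503
```

Emit:
play_rows --series '[[[-0.001, 0, -0.002], [0, 0, 0], 0.4], [[-0.001, 0, -0.004], [0, 0, 0], 0.4], [[-0.001, 0, -0.004], [0, 0, 0], 0.4]]'

```text
time: 6.2
tcp_pos: [0.618, -0.029, 0.0652]
ee_rot: [-3.141, 0.002, -2.934]
wrist_force: [-0.0, 0.6, 7.1]
finger_gap: 0.0508
```

Contact, 7 N. I'll release, rise and look.

Emit:
play_rows --series '[[[0, 0, 0], [0, 0, 0], 1], [[0, 0, 0], [0, 0, 0], 1], [[0, 0, 0], [0, 0, 0], 1], [[0, 0, 0.02], [0, 0, 0], 1], [[0, 0, 0.27], [0, 0, 0], 1], [[0, 0, 0.27], [0, 0, 0], 1], [[0, 0, 0.27], [0, 0, 0], 1], [[0, 0, 0.27], [0, 0, 0], 1]]'

```text
time: 7.2
tcp_pos: [0.617, -0.0289, 0.1994]
ee_rot: [3.142, 0.0, -2.934]
wrist_force: [0.1, 0.9, -0.7]
finger_gap: 0.0854
```

```bash
python3 - <<'E'
from h import *
import pickle
s=robot.sense(); print(s['time'],s['tcp_pos'],s['ee_rot'],s['wrist_force'],s['finger_gap'])
d=grab('wrist'); pickle.dump(d,open('w3.pkl','wb'))
f=cv2.resize(d['frame'][130:270,250:390],(560,560),interpolation=cv2.INTER_CUBIC)
c=d['frame'][10:130,120:240]; save('c3.png',np.hstack([f[:, :],cv2.resize(c,(240,240))[:, :] if 0 else np.zeros((560,0,3),np.uint8)]))
H,S,V=sv(d); grey=(S<75)
r=meas(d,'lift hole',(270,140,370,240),grey,.078,True)
print(proj(d,[[.616,-.029,.064]]))
meas(d,'cap',(120,10,240,130),V<50,.010); meas(d,'cap hole',(120,10,240,130),V<50,.010,True)
E
```

```text
7.2 [ 0.61703169 -0.02892302  0.19944107] [ 3.14155976e+00  1.12095066e-04 -2.93417680e+00] [ 0.10474436  0.90842477 -0.72632075] 0.08539508459949008
lift hole [300 169] [340 204] [615.  -30.1] [32.5 35.7] 11.9
[[321.1790425  183.66525702]]
cap [145  34] [202 108] [ 549.4 -192.1] [65.6 53.4] 6.5
cap hole [157  48] [191  90] [ 546.9 -192.3] [37.9 33.4] 5.3
```

View pics/c3.png

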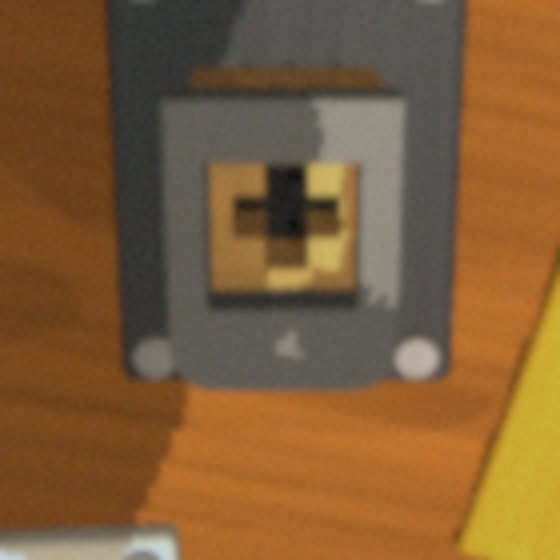

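The lift sits square on the block: hole centre within about 1.5 mm of the cross, rounded end on the block's round side. Next is the cap.

Emit:
play_rows --series '[[[-0.139, -0.327, 0], [0, 0, -0.034], 1], [[-0.139, -0.327, 0], [0, 0, -0.034], 1], [[-0.139, -0.327, 0], [0, 0, -0.034], 1], [[-0.139, -0.327, 0], [0, 0, -0.034], 1], [[-0.139, -0.327, -0.2], [0, 0, -0.034], 1], [[-0.139, -0.327, -0.3], [0, 0, -0.034], 1], [[-0.139, -0.327, -0.37], [0, 0, -0.034], 1], [[-0.139, -0.327, -0.392], [0, 0, -0.034], 1], [[-0.139, -0.327, -0.392], [0, 0, -0.034], 1], [[-0.139, -0.327, -0.392], [0, 0, -0.034], 1], [[-0.139, -0.327, -0.392], [0, 0, -0.034], 0.4], [[-0.139, -0.327, -0.392], [0, 0, -0.034], 0.4], [[-0.139, -0.327, -0.392], [0, 0, -0.034], 0.4], [[-0.139, -0.327, -0.392], [0, 0, -0.034], 0.4], [[-0.139, -0.327, -0.392], [0, 0, -0.034], 0.4], [[-0.139, -0.327, -0.392], [0, 0, -0.034], 0.4]]'

```text
time: 9.25
tcp_pos: [0.5483, -0.1927, 0.0048]
ee_rot: [-3.141, 0.002, -3.041]
wrist_force: [-2.8, 1.1, 12.3]
finger_gap: 0.0494
```

Emit:
play_rows --series '[[[0, 0, 0.1], [0, 0, 0], 0.4], [[0, 0, 0.2], [0, 0, 0], 0.4], [[0, 0, 0.392], [0, 0, 0], 0.4], [[0, 0, 0.392], [0, 0, 0], 0.4], [[0.139, 0.327, 0.392], [0, 0, 0.034], 0.4], [[0.139, 0.327, 0.392], [0, 0, 0.034], 0.4], [[0.139, 0.327, 0.392], [0, 0, 0.034], 0.4], [[0.139, 0.327, 0.392], [0, 0, 0.034], 0.4], [[0.139, 0.327, 0.392], [0, 0, 0.034], 0.4], [[0.139, 0.327, 0.392], [0, 0, 0.034], 0.4], [[0.139, 0.327, 0.392], [0, 0, 0.034], 0.4]]'

```text
time: 10.62
tcp_pos: [0.6172, -0.03, 0.1995]
ee_rot: [3.142, 0.0, -2.936]
wrist_force: [-0.6, 1.3, -1.3]
finger_gap: 0.0495
```

```bash
python3 - <<'E'
from h import *
import pickle
s=robot.sense(); print(s['time'],s['tcp_pos'],s['ee_rot'],s['wrist_force'],s['finger_gap'])
d=grab('wrist'); pickle.dump(d,open('w4.pkl','wb')); save('c4.png',cv2.resize(d['frame'][140:360,220:420],None,fx=2.7,fy=2.7,interpolation=cv2.INTER_CUBIC))
H,S,V=sv(d); tcp=s['tcp_pos']; a=np.radians(11.9); R=np.array([[np.cos(a),np.sin(a)],[-np.sin(a),np.cos(a)]])
print(V[200:310:2,320]); print(V[250,260:390:2])
E
```

```text
10.625 [ 0.61716419 -0.03000774  0.19948127] [ 3.14156513e+00  8.80369282e-05 -2.93566079e+00] [-0.57591389  1.34586544 -1.30159583] 0.04952757567596482
[ 23  14  24  27  26  28  29  25  29  29  30  30  33  33  31  83 192 208
 208 210 207 206 208 206 201 192 202 210 204 191 197 197 198 199 197 198
 196 197 197 197 125  30  13  13  12  23  22  30  29  31  27  27  29  29
  29]
[ 85  82  79  42  14  20  23  33  32  29  34  30  22  23 111 199 209 211
 210 210 213 210 212 209 209 206 203 197 198 192 192 194 192 195 195 196
 197 198 201 202 201 200 204 202 205 202 177  56  30  23  32  26  36  27
  29  24  12  25  59  82  86  84  89 146 218]
```

View pics/c4.png

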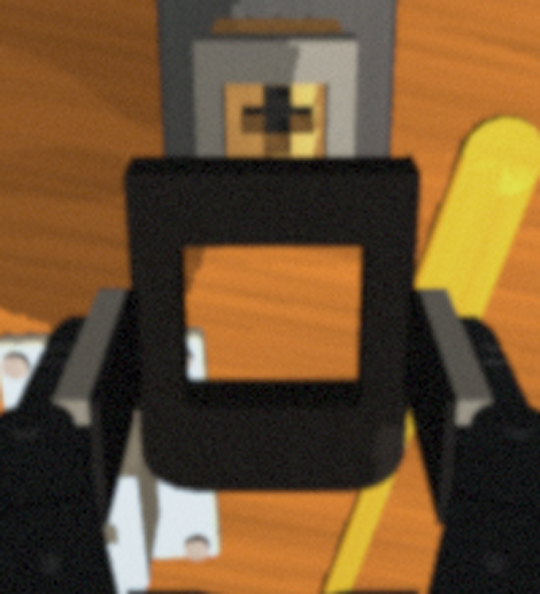

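```bash
python3 - <<'E'
from h import *
import pickle
d=pickle.load(open('w4.pkl','rb')); tcp=np.array([.61716,-.0300,.1995]); a=np.radians(11.9); R=np.array([[np.cos(a),np.sin(a)],[-np.sin(a),np.cos(a)]])
zt=tcp[2]+.0052
for v,z in [(230.3,zt),(280.5,zt-.01),(289.5,zt)]: print(v, R@(ray(d,320.8,v,z)[:2]-tcp[:2])*1000)
for u in(288.3,353): print(u, R@(ray(d,u,250.,zt)[:2]-tcp[:2])*1000)
print(proj(d,[[.616,-.029,.064]]))
E
```

```text
230.3 [-18.9654311   -0.20032246]
280.5 [16.10327246 -0.25101806]
289.5 [14.84255826 -0.24823965]
288.3 [ -8.24807977 -16.3692759 ]
353 [-8.20867999 15.78619682]
[[322.36487315 183.78560451]]
```

Emit:
play_rows --series '[[[0.001, 0.002, -0.1], [0, 0, 0], 0.4], [[0.001, 0.002, -0.19], [0, 0, 0], 0.4], [[0.001, 0.002, -0.22], [0, 0, 0], 0.4], [[0.001, 0.002, -0.23], [0, 0, 0], 0.4], [[0.001, 0.002, -0.233], [0, 0, 0], 0.4], [[0.001, 0.002, -0.235], [0, 0, 0], 0.4], [[0.001, 0.002, -0.235], [0, 0, 0], 0.4]]'

```text
time: 11.55
tcp_pos: [0.6185, -0.0281, 0.083]
ee_rot: [-3.141, 0.002, -2.934]
wrist_force: [0.1, -0.9, 5.2]
finger_gap: 0.0492
```

Emit:
play_rows --series '[[[0, 0, 0], [0, 0, 0], 1], [[0, 0, 0], [0, 0, 0], 1], [[0, 0, 0], [0, 0, 0], 1], [[0, 0, 0.02], [0, 0, 0], 1], [[0, 0, 0.235], [0, 0, 0], 1], [[0, 0, 0.235], [0, 0, 0], 1], [[0, 0, 0.235], [0, 0, 0], 1], [[0, 0, 0.235], [0, 0, 0], 1]]'

```text
time: 12.55
tcp_pos: [0.6175, -0.0279, 0.1992]
ee_rot: [3.141, -0.0, -2.934]
wrist_force: [0.5, 0.2, -0.3]
finger_gap: 0.0857
```

```bash
python3 - <<'E'
from h import *
import pickle
s=robot.sense(); print(s['time'],s['tcp_pos'],s['ee_rot'],s['wrist_force'],s['finger_gap'])
d=grab('wrist'); pickle.dump(d,open('w5.pkl','wb'))
save('c5.png',cv2.resize(d['frame'][130:270,250:390],(560,560),interpolation=cv2.INTER_CUBIC))
H,S,V=sv(d)
meas(d,'cap hole',(285,150,355,235),V<50,.088,True)
print(proj(d,[[.616,-.029,.064],[.616,-.029,.088]]))
E
```

```text
12.55 [ 0.61750201 -0.02793032  0.19915986] [ 3.14138161e+00 -3.02720099e-04 -2.93416040e+00] [ 0.45580473  0.20108738 -0.32258014] 0.08565139670262541
cap hole [299 170] [341 207] [614.2 -29.6] [33.  36.1] 13.1
[[320.19697746 183.15182083]
 [320.14849876 191.03186801]]
```

View pics/c5.png

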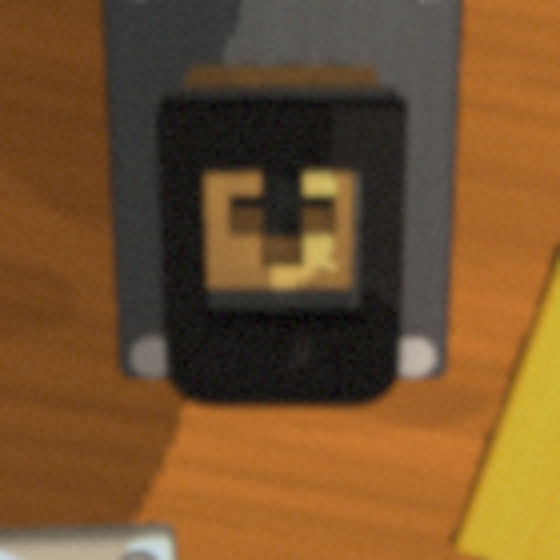

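The cap sits square on the lift, with its hole at (320,189.5) against a predicted (320,191), about 1.5 mm off. Next is the key.

Emit:
play_rows --series '[[[-0.167, 0.558, 0.02], [0, 0, -0.1], 1], [[-0.167, 0.558, 0.02], [0, 0, -0.1], 1], [[-0.167, 0.558, 0.02], [0, 0, -0.1], 1], [[-0.167, 0.558, 0.02], [0, 0, -0.1], 1], [[-0.167, 0.558, 0.02], [0, 0, -0.1], 1], [[-0.167, 0.558, 0.02], [0, 0, -0.1], 1], [[-0.167, 0.558, 0.02], [0, 0, -0.1], 1], [[-0.167, 0.558, 0.02], [0, 0, -0.1], 1]]'

```text
time: 13.6
tcp_pos: [0.5347, 0.2499, 0.2088]
ee_rot: [-3.141, -0.001, 3.033]
wrist_force: [0.8, 0.1, -0.8]
finger_gap: 0.0855
```

```bash
python3 - <<'E'
from h import *
import pickle
s=robot.sense(); print(s['time'],s['tcp_pos'],s['ee_rot'],s['wrist_force'],s['finger_gap'])
d=grab('wrist'); pickle.dump(d,open('w6.pkl','wb'))
save('c6.png',cv2.resize(d['frame'][110:290,230:410],(720,600),interpolation=cv2.INTER_CUBIC))
H,S,V=sv(d)
print(proj(d,[[.534,.251,.05],[.534,.251,.102]]))
for p in [(170,320),(200,320),(215,320),(185,300),(150,320)]: print(p,H[p],S[p],V[p])
E
```

```text
13.6 [0.53465907 0.24993967 0.20876005] [-3.14113791e+00 -8.97372365e-04  3.03341001e+00] [ 0.84477447  0.10928503 -0.84084069] 0.08545066740094956
[[322.23700494 177.28368119]
 [322.45797576 193.49868211]]
(170, 320) 11 179 117
(200, 320) 11 202 106
(215, 320) 11 194 109
(185, 300) 18 78 182
(150, 320) 22 138 202
```

View pics/c6.png

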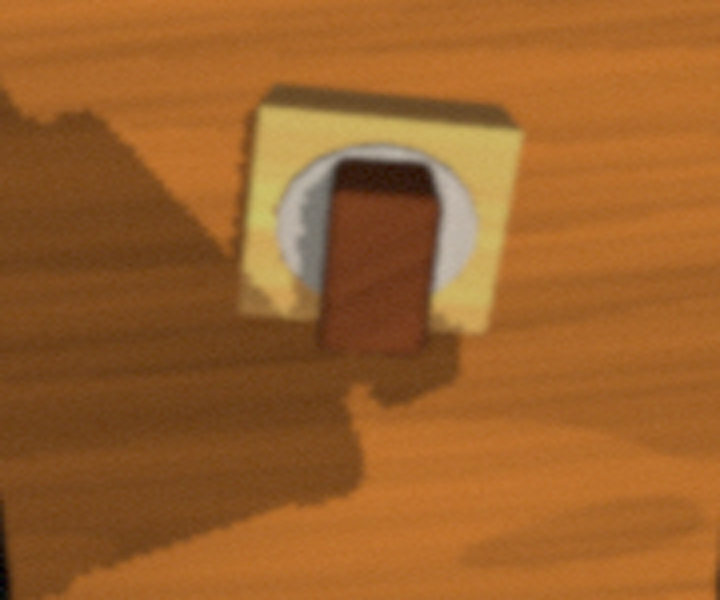

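The crop shows the grip's top face with corners at about (332,193), (438,203), (424,353) and (319,350), and the flange disc under it.

```bash
python3 - <<'E'
from h import *
import pickle
d=pickle.load(open('w6.pkl','rb'))
c=np.array([(332,193),(438,203),(424,353),(319,350)],float); P=ray(d,c[:,0]/4+230-.4,c[:,1]/3.333+110-.35,.102)
print(P.round(4)); print('centre',P.mean(0))
v=(P[2]+P[3]-P[0]-P[1])/2; w=(P[1]+P[2]-P[0]-P[3])/2
print(np.linalg.norm(v),np.degrees(np.arctan2(v[1],v[0])),np.linalg.norm(w),np.degrees(np.arctan2(w[1],w[0])))
# stand top & flange check
c=np.array([(262,104),(522,130),(487,333),(238,312)],float); Q=ray(d,c[:,0]/4+230-.4,c[:,1]/3.333+110-.35,.05); print('stand',Q.mean(0),np.linalg.norm(Q[1]-Q[0]))
f=np.array([(277,229),(477,229)],float); print('flange', ray(d,f[:,0]/4+230-.4,f[:,1]/3.333+110-.35,.056))
E
```

```text
[[0.5108 0.2453 0.102 ]
 [0.5157 0.2667 0.102 ]
 [0.5552 0.2602 0.102 ]
 [0.5519 0.2377 0.102 ]]
centre [0.53340861 0.2524845  0.102     ]
0.04093514319807386 -9.981812862897057 0.022322564341070758 79.50961371379202
stand [0.53347845 0.25273635 0.05      ] 0.06347779754440114
flange [[0.53098757 0.22816313 0.056     ]
 [0.53626868 0.27705803 0.056     ]]
```

Emit:
play_rows --series '[[[-0.002, 0.005, 0], [0, 0, -0.023], 1], [[-0.002, 0.005, -0.1], [0, 0, -0.023], 1], [[-0.002, 0.005, -0.2], [0, 0, -0.023], 1], [[-0.002, 0.005, -0.286], [0, 0, -0.023], 1], [[-0.002, 0.005, -0.286], [0, 0, -0.023], 1], [[-0.002, 0.005, -0.286], [0, 0, -0.023], 1], [[-0.002, 0.005, -0.286], [0, 0, -0.023], 0.1], [[-0.002, 0.005, -0.286], [0, 0, -0.023], 0.1], [[-0.002, 0.005, -0.286], [0, 0, -0.023], 0.1], [[-0.002, 0.005, -0.286], [0, 0, -0.023], 0.1], [[-0.002, 0.005, -0.286], [0, 0, -0.023], 0.1], [[-0.002, 0.005, -0.286], [0, 0, -0.023], 0.1], [[-0.002, 0.005, -0.286], [0, 0, -0.023], 0.1], [[-0.002, 0.005, -0.286], [0, 0, -0.023], 0.1]]' --force 80

```text
time: 15.4
tcp_pos: [0.5336, 0.2536, 0.067]
ee_rot: [3.141, 0.001, 2.963]
wrist_force: [-0.8, -0.7, 5.2]
finger_gap: 0.0234
```

Emit:
play_rows --series '[[[0, 0, 0.06], [0, 0, 0], 0.1], [[0, 0, 0.14], [0, 0, 0], 0.1], [[0, 0, 0.26], [0, 0, 0], 0.1], [[0, 0, 0.26], [0, 0, 0], 0.1], [[0.05, -0.15, 0.26], [0, 0, 0.03], 0.1], [[0.08, -0.26, 0.26], [0, 0, 0.06], 0.1], [[0.11, -0.37, 0.26], [0, 0, 0.09], 0.1], [[0.14, -0.47, 0.26], [0, 0, 0.12], 0.1], [[0.165, -0.565, 0.26], [0, 0, 0.123], 0.1], [[0.165, -0.565, 0.26], [0, 0, 0.123], 0.1], [[0.165, -0.565, 0.26], [0, 0, 0.123], 0.1], [[0.165, -0.565, 0.26], [0, 0, 0.123], 0.1]]'

```text
time: 16.9
tcp_pos: [0.6155, -0.0278, 0.196]
ee_rot: [3.141, -0.001, -2.933]
wrist_force: [0.7, -0.3, -2.3]
finger_gap: 0.0234
```

```bash
python3 - <<'E'
from h import *
import pickle
s=robot.sense(); print(s['time'],s['tcp_pos'],s['ee_rot'],s['wrist_force'],s['finger_gap'])
d=grab('wrist'); t=s['tcp_pos']; pickle.dump(d,open('w7.pkl','wb'))
save('c7.png',cv2.resize(d['frame'][140:320,230:410],(720,720)[:2],interpolation=cv2.INTER_CUBIC)[:600])
print(proj(d,[[.616,-.029,.064],t+[0,0,.012],t-[0,0,.017],t-[0,0,.059]]))
sc=grab('scene'); pickle.dump(sc,open('s7.pkl','wb'))
E
```

```text
16.9 [ 0.61549592 -0.02779871  0.19595209] [ 3.14108605e+00 -7.08441252e-04 -2.93294481e+00] [ 0.71725918 -0.27053509 -2.27474618] 0.023403696003615408
[[319.59534315 186.16383979]
 [321.24922122 271.81498559]
 [321.16301706 243.97169836]
 [321.07657726 216.05230345]]
```

View pics/c7.png

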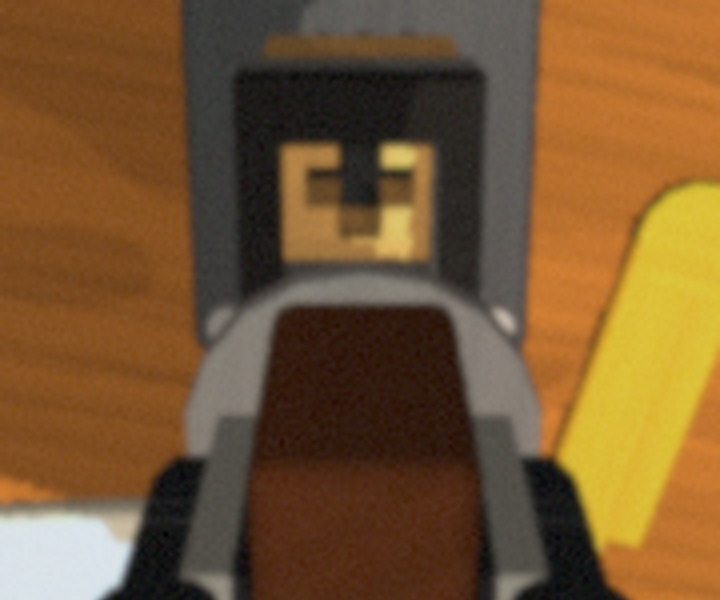

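```bash
python3 - <<'E'
from h import *
import pickle
d=pickle.load(open('w7.pkl','rb')); t=np.array([.61550,-.0278,.19595]); a=np.radians(11.9); R=np.array([[np.cos(a),np.sin(a)],[-np.sin(a),np.cos(a)]])
H,S,V=sv(d); print(V[196:222,320],S[196:222,320]); print(V[196:222,330])
def r(u,v,z): return R@(ray(d,float(u),float(v),z)[:2]-t[:2])*1000
for v in(206.5,207.9): print('flange -x edge',r(320.6,v,t[2]-.017))
print('L/R',r(276.6,246,t[2]-.014),r(365,246,t[2]-.014))
# grip top/bottom edge of near face: bottom z=t-.011? grip -x face
print('grip -x face bottom',r(321,140+307/4-.4,t[2]-.011),' top', r(321,140+462/4-.4,t[2]+.035))
print('soc',R@(np.array([.616,-.029])-t[:2])*1000)
E
```

```text
[109 104 120 157 180 175 164 158 139 109  84  86 105 121 127 131 131 130
 128 105  78  54  46  51  48  48] [154 157 149 148 145 152 149 150 136  98  58  33  24  21  24  21  25  25
  32  39  65 132 188 175 191 165]
[219 218 219 222 220 220 221 209 175 121  80  72  87 102 122 133 136 135
 130 112  73  51  50  48  48  47]
flange -x edge [-22.92560751  -0.34680771]
flange -x edge [-22.10309102  -0.34586339]
L/R [ -0.25244048 -25.11910164] [-0.31730044 24.70185762]
grip -x face bottom [-19.55709832  -0.12746406]  top [-22.09791428  -0.17497909]
soc [ 0.24180947 -1.27731287]
```

Emit:
play_rows --series '[[[-0.001, -0.002, -0.07], [0, 0, 0], 0.1], [[-0.001, -0.002, -0.12], [0, 0, 0], 0.1], [[-0.001, -0.002, -0.138], [0, 0, 0], 0.1], [[-0.001, -0.002, -0.142], [0, 0, 0], 0.1], [[-0.001, -0.002, -0.145], [0, 0, 0], 0.1], [[-0.001, -0.002, -0.148], [0, 0, 0], 0.1], [[-0.001, -0.002, -0.15], [0, 0, 0], 0.1], [[-0.001, -0.002, -0.15], [0, 0, 0], 0.1]]'

```text
time: 18.0
tcp_pos: [0.6154, -0.03, 0.1215]
ee_rot: [3.142, 0.0, -2.934]
wrist_force: [0.8, 0.3, -2.1]
finger_gap: 0.0231
```

Emit:
play_rows --series '[[[0, 0.002, 0], [0, 0, 0], 0.1], [[0, 0.002, -0.004], [0, 0, 0], 0.1], [[0, 0.002, -0.008], [0, 0, 0], 0.1], [[0, 0.002, -0.01], [0, 0, 0], 0.1], [[0, 0.002, -0.01], [0, 0, 0], 0.1]]'

```text
time: 18.62
tcp_pos: [0.6153, -0.029, 0.1162]
ee_rot: [3.141, -0.0, -2.934]
wrist_force: [0.4, 0.8, -1.6]
finger_gap: 0.0228
```

Emit:
play_rows --series '[[[0, 0, -0.004], [0, 0, 0], 0.1], [[0, 0, -0.008], [0, 0, 0], 0.1], [[0, 0, -0.012], [0, 0, 0], 0.1], [[0, 0, -0.016], [0, 0, 0], 0.1], [[0, 0, -0.019], [0, 0, 0], 0.1], [[0, 0, -0.019], [0, 0, 0], 0.1]]'

```text
time: 19.38
tcp_pos: [0.6153, -0.029, 0.1067]
ee_rot: [3.141, -0.0, -2.934]
wrist_force: [-0.3, 0.4, -2.0]
finger_gap: 0.0232
```

Emit:
play_rows --series '[[[0, 0, -0.002], [0, 0, 0], 0.1], [[0, 0, -0.004], [0, 0, 0], 0.1], [[0, 0, -0.006], [0, 0, 0], 0.1], [[0, 0, -0.008], [0, 0, 0], 0.1], [[0, 0, -0.01], [0, 0, 0], 0.1], [[0, 0, -0.012], [0, 0, 0], 0.1], [[0, 0, -0.014], [0, 0, 0], 0.1], [[0, 0, -0.015], [0, 0, 0], 0.1], [[0, 0, -0.015], [0, 0, 0], 0.1], [[0, 0, -0.015], [0, 0, 0], 0.1]]'

```text
time: 20.62
tcp_pos: [0.6155, -0.029, 0.1001]
ee_rot: [-3.141, 0.001, -2.934]
wrist_force: [-2.5, 0.4, 9.7]
finger_gap: 0.0232
```

```bash
python3 - <<'E'
from h import *
import pickle
s=robot.sense(); print(s['time'],s['tcp_pos'],s['wrist_force'],s['finger_gap'])
d=grab('wrist'); pickle.dump(d,open('w8.pkl','wb'))
b=cv2.resize(d['frame'][150:350,220:420],(560,560),interpolation=cv2.INTER_CUBIC)
save('c8.png',b)
E
```

```text
20.625 [ 0.61548665 -0.02897662  0.10010597] [-2.45540956  0.37998418  9.65218746] 0.023169048093542626
```

View pics/c8.png

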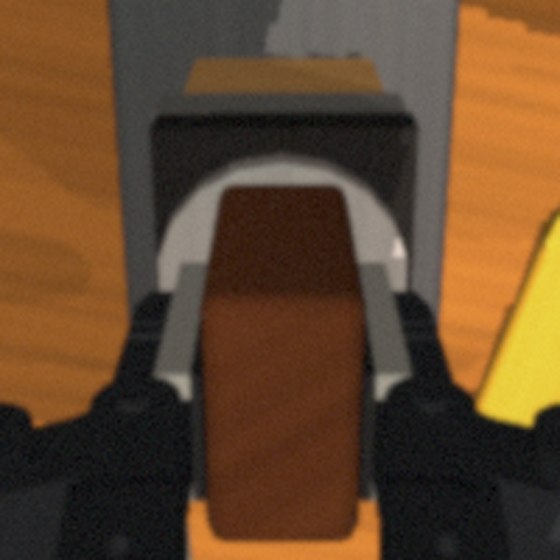

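The flange sits on the cap, lift and cap are flush, and the fingers are clear of both. The push is about 9.7 N and the TCP is about 5 mm below first contact. Handing in.

```bash
python3 -c "
from h import *
print(order.finish_job()); s=robot.sense(); print(s['time'],s['tcp_pos'],s['wrist_force'],s['finger_gap'])"
```

```text
the job is handed in; nothing more can be done
None
the job is handed in; nothing more can be done
```

The lift and then the cap are stacked on the press block, each let go before the next. The key was turned about 22° and slid home without resistance. I handed in at about 20.7 s, still gripping and pressing; no verdict was reported.

- **Press and grip:** the wrist force read 9.7 N upward, and the TCP was about 5 mm below where the flange should meet the cap. Both point to roughly 5 mm of block travel. The grip held at 23 mm opening.
- **Stack:** in the wrist camera both hole centres were about 1–1.5 mm off the socket axis. In the last image the edges looked flush, the flange was on the cap, and the fingers were clear of both pieces.
- **Bystanders:** I never reached for the shoe trees, boot jack or shoehorn, but I did not measure their positions again at the end.
- **Disagreement:** with the key held over the press, the wrist camera put its flange about 2 mm ahead of where the pre-grasp measurement did. I took most of that as close-range camera bias and aimed mainly by the pre-grasp value. The stem went in with no contact force, which supports that choice.

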